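Turn the spice carousel until the salt shaker is at the front

ROBOT

A 7-joint arm with a two-finger parallel gripper is mounted at the origin on a cart in front of the work surface, level with it; the furniture and walls round the work are solid. World frame = base frame: x ahead of the robot, y to its left, z up, the work surface at z = 0. Lengths are in m, angles in degrees, forces in N, time in s.
With the tool pointing down it reaches from about 0.425 to 0.875 m from the base axis. Payload 4.7 kg.
Tool frame: the origin (TCP) lies on the mounting face of the last link; the fingertips stand tcp_to_tips ahead of it and the grasp point (between the pads) lies 164 mm ahead of it (tcp_to_tips is the distance from the TCP to the fingertips, in m); z points along the fingers, y is the line along which they close (so a half turn about z gives the same grasp; the last joint's range is limited). The gripper opens to 87 mm and grips with 3 to 60 N. Pads are 19 mm wide; open, the fingers measure 117 mm over their backs; the gripper's body (75 mm by 190 mm) begins 51 mm behind the grasp point.
Start: joints at [-70.984, 18.392, -4.016, 83.108, 1.295, 78.541, -3.26], TCP at [0.203, 0.617, 0.405] pointing down, gripper open.
Joint ranges: [-163.93, 163.93], [-17.29, 119.83], [-79.2, 71.16], [3.27, 140.29], [-89.18, 269.18], [5.43, 117.66], [-154.24, 154.24]. Speed limits (degrees/s): [147.25, 147.25, 180, 180, 180, 180, 180].

INTERFACE

Orientations are given as [roll, pitch, yaw] about the fixed x, y, z axes, in that order (R = Rz(yaw) Ry(pitch) Rx(roll)).
In Python, from cell import get_obs, read_camera, sign_off, tcp_to_tips gives the robot as it stands.
- The arm moves only by the tool drive_tool, never from a script. Its argument "rows" is one flat list of numbers, 7 for each row, row after row: the shift along the tool's x, y, z in m, then the turn, a rotation vector about the tool's x, y, z in rad, then the gripper command: -1 is shut, 1 is fully open, values between are in proportion. In form: [tx, ty, tz, rx, ry, rz, fingers, tx, ty, tz, rx, ry, rz, fingers, ...]. A call has 1 to 5 rows; each row shifts and turns the commanded pose from where the row before left it, along the tool's axes as they then stand; what a row does not reach is not made up. A row lasts 1/8 s, in which the tool goes at most 62.5 mm and 10.7 degrees, less where a joint would pass 70% of its speed; a pose out of reach is approached as far as the arm can. A call is refused whole if a number of a shift passes 0.0625 or a number of a turn 0.188, either way. A call with a gripper value outside its range is refused whole. The fingers move at their own pace and stop on an object; "grip_force" is the grip in N (left out, the last holds). Time passes only in rows, so rows that do not move let the fingers close. It gives the time, the measured TCP pose, the force, the opening and the grip force at its end, in the units of the state.
- get_obs(): the state, without advancing time (a new reading comes with each control period).
- read_camera(name): name is "side" or "top" or "wrist"; returns a dict with "color" (384x512x3 uint8, blue, green, red), "fov_y" (degrees; the focal length in pixels is half the picture's height over the tangent of half this angle, whatever the lens; pixels are square), "cx", "cy" (the principal point, pixels), "cam_to_world" (4x4, takes a point from camera to world coordinates); the wrist camera has in their place "mount" (4x4, takes a point from camera to tool coordinates, whose origin is the TCP and whose axes are the flange's). Camera axes: x right, y up, looking along -z (the intrinsics and any distortion apply to the point x, -y, -z); pixel columns grow to the right and rows downward; lengths in m; the calibration is good to about 2 mm. A picture is of the moment at which its call begins: read the wrist's pose just before it. There is no depth.
- sign_off(): hands the job in; it is judged then, once.
The state is a dict: "time_s": time; "qpos": joint angles; "joint_velocities": joint speeds; "effort": joint torques, N m; "tool_pos": TCP position; "tool_rot": TCP orientation; "force": force on the tool from outside, world axes, zero at the start; "wrist_torque": the same for the moment, N m; "grip_width": finger opening in m; "grasp_force": force on a finger pad.
Only numpy, scipy, OpenCV 4.12 (cv2) and the standard library are available. Lean on these libraries where they do the work, as an engineer would, in place of code of your own. Each camera call takes 0.05 s, during which the arm holds its last target. There are 200 camera calls.

TASK

Push the turntable round by the upright pegs on its rim, with a fingertip and without gripping anything, until the slim salt shaker is at the front, centred in line with the flat dark metal tongue that sticks out from under the board, and then take the hand away. Turn it gently, so that the shaker and the jars ride along upright where they stand; do not touch, lift or push them themselves, and leave everything else on the worktop alone.

Things in the scene. Friction and masses are not known exactly. Their poses are not given: they have to be found in the camera images.
- stand: Fixed dark steel foot under the turntable. Origin on the turntable's axis at worktop level; z up. Its own -x axis is the FRONT: along it a flat tongue (30 mm wide, 8 mm thick, rounded end) on the worktop sticks out from under the board to 200 mm from the axis.
- front_mark (a point): Point on top of the front tongue, near its rounded end, 185 mm from the turntable's axis, 8 mm above the worktop.
- turntable: Round wooden turntable, 300 mm diameter, spins endlessly either way on the stand. Origin on its axis at the board's underside, 18 mm above the worktop; z up; board top 34 mm above the worktop. Six upright pegs stand on it near the rim, axes 138 mm from its axis, at 30, 90, 150, 210, 270, 330 degrees from its own x axis (counter-clockwise from above).
- peg (a point): Half-way up the peg at 30 degrees; all six are alike: upright, round, wooden, 14 mm thick (foot 20, head 17), fixed to the board, tops 109 mm above the worktop. Pushing a peg sideways takes about 1 to 2 N; the turntable stops within a few degrees once not pushed. The four containers stand on it by friction only: turn smoothly, 1 rad/s at most.
- board (a point): Centre of the board's top, on the turntable's axis, 34 mm above the worktop.
- salt_shaker_center (a point): Salt shaker: narrow-waisted clear body with a domed perforated grey top, 44 mm diameter, 90 mm high, clearly slimmer than the three jars; loose, upright on the turntable, its axis 65 mm from the turntable's axis. THE ITEM TO BRING TO THE FRONT. Point: centre of the container, half-way up (45 mm above the board at rest, 79 mm above the worktop).
- olive_jar_center (a point): Squat glass jar of olives with a black lid, 65 mm diameter, 83 mm high; loose, upright on the turntable, 65 mm from its axis; rides along, not to be touched. Point: centre of the container, half-way up (42 mm above the board at rest, 76 mm above the worktop).
- jam_jar_center (a point): Glass jam jar, 60 mm diameter, 85 mm high; loose, upright on the turntable, 65 mm from its axis; rides along, not to be touched. Point: centre of the container, half-way up (42 mm above the board at rest, 76 mm above the worktop).
- mustard_jar_center (a point): Glass mustard jar, 60 mm diameter, 85 mm high; loose, upright on the turntable, 65 mm from its axis; rides along, not to be touched. Point: centre of the container, half-way up (42 mm above the board at rest, 76 mm above the worktop).
- tin_tuna_mid (a point): Low round tin, 86 mm diameter, 40 mm high. Bystander, leave alone. Point: on its own axis, 20 mm above its underside.
- tea_box_mid (a point): Upright carton, 66 x 89 x 173 mm high. Bystander, leave alone. Point: on its own axis, 20 mm above its underside.
- onion_mid (a point): Onion, about 82 mm. Bystander, leave alone. Point: on its own axis, 20 mm above its underside.
- biscuit_box_mid (a point): Carton, 79 x 121 x 63 mm high. Bystander, leave alone. Point: on its own axis, 20 mm above its underside.
- lemon_mid (a point): Lemon, 78 x 55 x 56 mm. Bystander, leave alone. Point: on its own axis, 20 mm above its underside.
Not all that is in view belongs to the job. What is shaped like the part that bears olive_jar_center but blue, orange or red is not meant.

How it is judged:
By the outcome, as a careful person would: the job done as asked, in the order asked, and still so for the second after the job is handed in, with the robot touching nothing.
It also fails if it takes over 58 s, if anything falls off the work surface, if the arm or the gripper's body presses on something with over 40 N, if the wrist force passes 120 N, or if a joint passes its speed limit or range.

## Working session

There is one attempt and no reset: what is moved stays moved. The work goes in short steps, Python scripts to look and compute and a tool call to move; the robot and the scene stay as the last step left them, time stands still between calls to the robot, and variables do not carry over. Pictures are saved under pics/ and viewed, at most 10 in all, crops included, and the job is handed in when it is done.

Besides the shell and the picture viewer there is one more tool, called as name(argument=value, ...) on one line, values as JSON. drive_tool: Moves the arm, as the interface text tells. Its arguments: {"type":"object","properties":{"rows":{"type":"array","items":{"type":"number"}},"grip_force":{"type":"number"}},"required":["rows"]}

```bash
mkdir -p pics; ls
cat > h.py <<'E'
import numpy as np, cv2
from cell import *
def ray(c,u,v,z):
    f=c["color"].shape[0]/2/np.tan(np.radians(c["fov_y"])/2)
    M=np.array(c["cam_to_world"]); d=M[:3,:3]@np.array([(u-c["cx"])/f,-(v-c["cy"])/f,-1]); o=M[:3,3]
    return o+d*(z-o[2])/d[2]
def proj(c,p):
    f=c["color"].shape[0]/2/np.tan(np.radians(c["fov_y"])/2)
    M=np.array(c["cam_to_world"]); q=M[:3,:3].T@(np.array(p)-M[:3,3])
    return np.array([c["cx"]+f*q[0]/-q[2], c["cy"]+f*q[1]/q[2]])
E
python3 - <<'E'
from h import *
for n in("top","side"):
    c=read_camera(n); cv2.imwrite(f"pics/{n}0.png",cv2.resize(c["color"],(768,576),interpolation=cv2.INTER_CUBIC)); cv2.imwrite(f"{n}0.png",c["color"])
    print(n,[k for k in c],c["fov_y"],c["cx"],c["cy"],np.round(c["cam_to_world"],3).tolist())
    for k in c:
        if k not in("color","fov_y","cx","cy","cam_to_world"): print(k,c[k])
print(get_obs(),tcp_to_tips)
E
```

```text
pics
top ['color', 'fov_y', 'cx', 'cy', 'cam_to_world'] 55.57607746775995 257.6442852992609 192.31698310231596 [[-0.021, 0.999, -0.049, 0.461], [-1.0, -0.021, 0.003, -0.09], [0.002, 0.049, 0.999, 1.242], [0.0, 0.0, 0.0, 1.0]]
side ['color', 'fov_y', 'cx', 'cy', 'cam_to_world'] 46.27822563465335 249.583870520397 193.81570255523349 [[-0.773, 0.277, -0.571, -0.415], [-0.634, -0.356, 0.687, 1.012], [-0.013, 0.893, 0.451, 0.818], [0.0, 0.0, 0.0, 1.0]]
{'time_s': 0.1, 'qpos': array([-70.98221969,  18.43556463,  -4.01605719,  83.16893358,
         1.29530941,  78.54192705,  -3.2619471 ]), 'joint_velocities': array([-0.03365848, -0.15092494, -0.01259825, -0.27818248, -0.11504455,
        0.04509912,  0.02465871]), 'effort': array([ 1.88231625e-04, -4.92571700e+01, -4.05665673e-01, -3.13396955e+01,
       -6.41149934e-02,  3.95936274e-02,  9.24561846e-05]), 'tool_pos': array([0.20309214, 0.61725795, 0.40375321]), 'tool_rot': array([-1.79898830e+02,  5.70502557e-03,  1.61790455e+02]), 'force': array([-1.24985711, -0.1678411 , -0.5210399 ]), 'wrist_torque': array([-0.01349132,  0.00616731,  0.00554722]), 'grasp_force': 0.0, 'grip_width': 0.08738210470361946} 0.1822
```

View pics/top0.png

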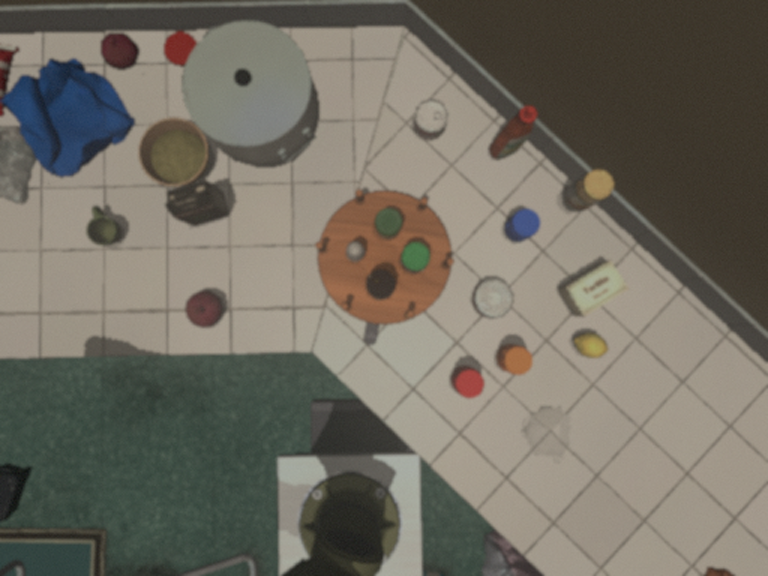

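View pics/side0.png

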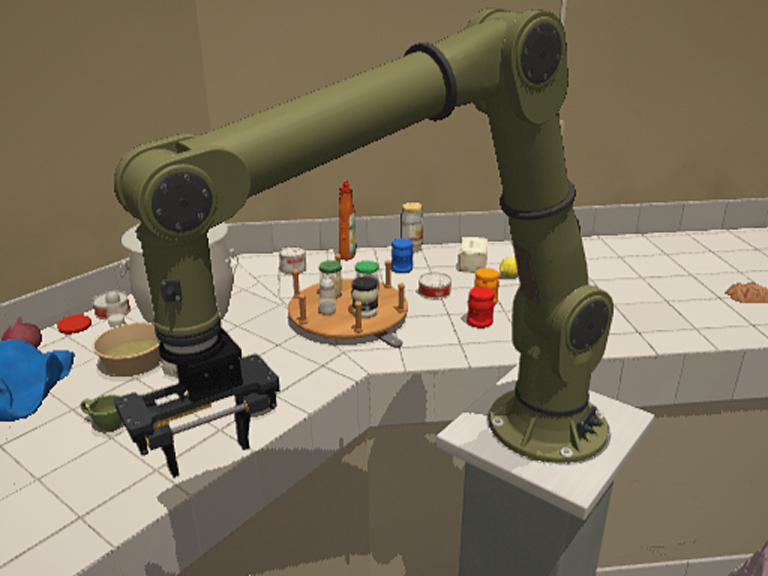

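Candidates (top view, 768×576 pixels):
- Slim grey-domed shaker at (356,250) on the board. This matches the description.
- Green lids at (389,221) and (416,256): jam and mustard jars.
- Black lid at (381,281): olive jar.
- Blue (523,224), orange (516,360) and red (469,383) jars off the board: decoys.

The tongue is at (372,332). Next I'll measure and check with one close crop.

```bash
cat > meas.py <<'E'
from h import *
def meas(c,name=None):
    im=c["color"]; hsv=cv2.cvtColor(im,cv2.COLOR_BGR2HSV)
    m=cv2.inRange(hsv,(4,90,60),(18,255,255)); roi=np.zeros_like(m); roi[115:230,195:315]=255
    m=cv2.morphologyEx(m&roi,cv2.MORPH_OPEN,np.ones((3,3)))
    cn=max(cv2.findContours(m,0,1)[0],key=cv2.contourArea); e=cv2.fitEllipse(cv2.convexHull(cn))
    B=ray(c,*e[0],.034); print("ellipse",e,"centre",B.round(4),"diam",np.linalg.norm(ray(c,e[0][0]-e[1][0]/2,e[0][1],.034)-ray(c,e[0][0]+e[1][0]/2,e[0][1],.034)))
    return B
E
python3 - <<'E'
from meas import *
c=read_camera("top"); B=meas(c); im=c["color"]
crop=im[115:240,195:315]; cv2.imwrite("pics/crop.png",cv2.resize(crop,None,fx=4.8,fy=4.8,interpolation=cv2.INTER_CUBIC))
g=im.max(2)[205:240,230:265]; print(g[::2,::2])
E
```

```text
ellipse ((255.8030548095703, 170.06149291992188), (88.48590087890625, 90.28280639648438), 172.4984893798828) centre [ 0.5938 -0.0889  0.034 ] diam 0.2945731732303181
[[130 103 123 139 140 140 142 144 142 144 142 144 143 144 146 146 145 146]
 [133 126 140 142 142 141 139 141 138 139 141 141 141 142 141 143 144 145]
 [163 148 140 140 143 145 141 142 143 141 140 141 139 140 138 139 140 140]
 [169 166 156 141 135 137 140 140 140 141 142 142 141 141 142 143 141 141]
 [162 167 168 166 157 142 134 130 132 137 140 140 142 141 141 140 142 140]
 [140 163 167 168 168 169 162 120 102 110 116 119 131 127 130 134 144 145]
 [158 150 164 167 169 165 163 115  94  95  92 113 145 134 154 163 165 167]
 [167 162 150 166 167 168 157 104  94  96  96 128 142 157 167 167 170 168]
 [170 167 159 148 161 169 153 100  98  98  96 126 159 169 169 167 167 168]
 [165 167 167 162 150 160 138 102 103 107 102 147 168 167 167 171 169 169]
 [167 169 168 167 158 149 124  98  98 102 116 161 168 167 167 168 169 168]
 [168 170 166 169 168 161 120  94  94  95 123 164 168 169 168 168 167 167]
 [169 168 167 164 168 167 152 114 111 125 155 168 167 169 169 167 170 165]
 [170 167 169 167 168 163 148 150 141 160 168 168 169 168 169 168 167 169]
 [167 169 170 167 165 150 150 167 159 146 163 167 168 169 169 168 170 167]
 [167 168 169 165 148 148 166 166 168 157 141 156 167 167 167 167 169 167]
 [166 168 165 146 146 163 168 168 169 167 157 136 154 167 168 167 167 169]
 [166 167 154 145 164 167 169 168 166 167 168 158 142 156 168 167 169 169]]
```

View pics/crop.png

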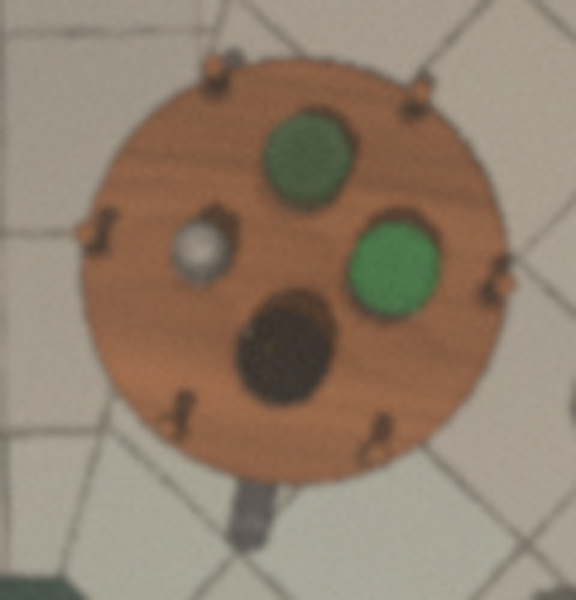

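Crop shows: shaker dome at (202,246), olive lid (285,350), greens (310,160) and (395,265), peg tops at six rim points, tongue from (260,490) to its end at (248,545).

Run:
```python
from meas import *
c=read_camera("top"); B=meas(c)[:2]
P=lambda x,y,z: ray(c,(x+.5)/4.8+195-.5,(y+.5)/4.8+115-.5,z)[:2]
pegs=np.array([P(*p,.109) for p in[(213,67),(422,90),(507,284),(374,451),(171,426),(85,232)]])
C=pegs.mean(0); print("peg centre",C, "board",B)
ang=lambda v:np.degrees(np.arctan2(v[1],v[0]))
for n,p in dict(shaker=P(202,246,.118),olive=P(285,350,.117),g1=P(310,160,.119),g2=P(395,265,.119)).items():
  print(n,p.round(4),np.linalg.norm(p-C).round(4),ang(p-C).round(1))
for p in pegs: print("peg",p.round(4),np.linalg.norm(p-C).round(4),ang(p-C).round(1))
# tongue
im=c["color"].max(2); m=((im<122)).astype(np.uint8); r=np.zeros_like(m); r[217:232,240:256]=1; m&=r
k=max(cv2.findContours(m,0,1)[0],key=cv2.contourArea); 
mm=cv2.moments(k); t=ray(c,mm["m10"]/mm["m00"],mm["m01"]/mm["m00"],.008)[:2]
print("tongue",t,np.linalg.norm(t-C),ang(t-C),ang(t-B)); print(cv2.minAreaRect(k))
tip=P(248,549,.008);print("tip",np.linalg.norm(tip-C),ang(tip-C))
```

```text
ellipse ((255.80575561523438, 170.00100708007812), (88.37657165527344, 90.40445709228516), 173.71218872070312) centre [ 0.594 -0.089  0.034] diam 0.29421160079185815
peg centre [ 0.59105591 -0.09018168] board [ 0.5940007  -0.08895067]
shaker [ 0.5989 -0.0301] 0.0606 82.6
olive [ 0.5306 -0.0823] 0.061 172.6
g1 [ 0.6532 -0.101 ] 0.063 -9.8
g2 [ 0.5839 -0.1543] 0.0645 -96.4
peg [ 0.7174 -0.0389] 0.1364 22.1
peg [ 0.6995 -0.1752] 0.1378 -38.1
peg [ 0.5711 -0.2274] 0.1387 -98.3
peg [ 0.4644 -0.1385] 0.1356 -159.1
peg [ 0.4833 -0.0074] 0.1359 142.5
peg [0.6107 0.0464] 0.138 81.8
tongue [ 0.41880521 -0.0550425 ] 0.17579836805802854 168.4698573006272 169.0461360786289
((246.8882293701172, 222.75291442871094), (8.134893417358398, 13.449688911437988), 12.528807640075684)
tip 0.19691379676595366 169.01246330372862
```

```bash
cat > plan.py <<'E'
from h import *
from scipy.spatial.transform import Rotation as R, Slerp
C=np.array([.592,-.090])
def pose(p,yaw): return np.array(p),R.from_euler('xyz',[180,0,yaw],degrees=True)
def now():
    o=get_obs(); return o["tool_pos"],R.from_euler('xyz',o["tool_rot"],degrees=True),o
def rows(p,r,P,Y,n):  # n rows, straight line, printed in tool axes
    y0=r.as_euler('xyz',degrees=True)[2]; y0=y0 if y0>-100 else y0+360
    for i in range(n):
        q,s=pose(p+(P-p)/(n-i), y0+(Y-y0)/(n-i))
        t=r.inv().apply(q-p); w=(r.inv()*s).as_rotvec()
        t=t.round(3);w=w.round(3); print(*t,*w,-1,sep=", ")
        p=p+r.apply(t); r=r*R.from_rotvec(w); y0=y0+(Y-y0)/(n-i)
    return p,r
def hand(phi,rad=.140,z=.4): a=np.radians(phi); return np.array([C[0]+rad*np.cos(a),C[1]+rad*np.sin(a),z])
E
python3 - <<'E'
from plan import *
p,r,o=now()
p,r=rows(p,r,np.array([.36,.38,.40]),100,6); print()
p,r=rows(p,r,hand(-180),0,11); print(hand(-180))
E
```

```text
-0.037, -0.029, 0.001, -0.001, 0.0, 0.18, -1
-0.042, -0.022, 0.001, -0.0, 0.0, 0.179, -1
-0.045, -0.015, 0.001, -0.0, 0.0, 0.18, -1
-0.047, -0.006, 0.0, -0.0, 0.0, 0.18, -1
-0.048, 0.002, 0.001, 0.0, 0.0, 0.18, -1
-0.046, 0.011, 0.0, 0.0, 0.0, 0.179, -1

-0.044, 0.001, 0.0, 0.0, 0.0, 0.159, -1
-0.043, 0.008, 0.0, 0.0, 0.0, 0.158, -1
-0.041, 0.014, 0.0, 0.0, 0.0, 0.159, -1
-0.038, 0.021, 0.0, 0.0, 0.0, 0.159, -1
-0.035, 0.026, 0.0, 0.0, 0.0, 0.159, -1
-0.03, 0.032, 0.0, 0.0, 0.0, 0.158, -1
-0.025, 0.036, 0.0, 0.0, 0.0, 0.159, -1
-0.018, 0.039, 0.0, 0.0, -0.0, 0.159, -1
-0.012, 0.042, 0.0, 0.0, -0.0, 0.158, -1
-0.006, 0.043, 0.0, 0.0, -0.0, 0.159, -1
0.002, 0.043, 0.0, 0.0, -0.0, 0.159, -1
[ 0.452 -0.09   0.4  ]
```

drive_tool(rows=[-0.037, -0.029, 0, 0, 0, 0.18, -1, -0.042, -0.022, 0, 0, 0, 0.18, -1, -0.045, -0.015, 0, 0, 0, 0.18, -1, -0.047, -0.006, 0, 0, 0, 0.18, -1, -0.048, 0.002, 0, 0, 0, 0.18, -1])

```text
time_s: 0.82
tool_pos: [0.3342, 0.4178, 0.4047]
tool_rot: [180.0, -0.0, 109.9]
force: [-0.6, -0.3, -0.3]
grip_width: 0.045
grasp_force: 0.0
```

drive_tool(rows=[-0.046, 0.011, 0, 0, 0, 0.18, -1, -0.044, 0.001, 0, 0, 0, 0.16, -1, -0.043, 0.008, 0, 0, 0, 0.16, -1, -0.041, 0.014, 0, 0, 0, 0.16, -1, -0.038, 0.021, 0, 0, 0, 0.16, -1])

```text
time_s: 1.45
tool_pos: [0.3933, 0.2071, 0.4047]
tool_rot: [-180.0, -0.0, 62.9]
force: [-0.1, -0.2, -0.0]
grip_width: 0.0018
grasp_force: 0.0
```

drive_tool(rows=[-0.035, 0.026, 0, 0, 0, 0.16, -1, -0.03, 0.032, 0, 0, 0, 0.16, -1, -0.025, 0.036, 0, 0, 0, 0.16, -1, -0.018, 0.039, 0, 0, 0, 0.16, -1, -0.012, 0.042, 0, 0, 0, 0.16, -1])

```text
time_s: 2.08
tool_pos: [0.4329, -0.0071, 0.4048]
tool_rot: [-180.0, -0.0, 17.1]
force: [-0.1, 0.7, -1.0]
grip_width: 0.0005
grasp_force: 0.0
```

drive_tool(rows=[-0.006, 0.043, 0, 0, 0, 0.16, -1, 0.002, 0.043, 0, 0, 0, 0.16, -1, 0, 0, 0, 0, 0, 0, -1, 0, 0, 0, 0, 0, 0, -1])

```text
time_s: 2.58
tool_pos: [0.4482, -0.0901, 0.4046]
tool_rot: [-180.0, 0.0, -0.9]
force: [0.2, -0.2, -0.0]
grip_width: 0.0005
grasp_force: 0.0
```

Run:
```python
from plan import *
p,r,o=now(); print(o["qpos"].round(1),o["grip_width"],o["force"],o["tool_rot"])
rows(p,r,hand(-180,z=.262),0,3)
```

```text
[-30.   -8.   35.2 110.2   4.7  76.4 -87. ] 0.0005383072060862727 [ 0.21982398 -0.23392295 -0.03245508] [-1.79958771e+02  2.31358271e-02 -8.59374839e-01]
0.001, -0.0, 0.048, -0.001, 0.0, -0.005, -1
0.001, -0.0, 0.047, 0.0, 0.0, -0.005, -1
0.002, -0.0, 0.048, 0.0, 0.0, -0.005, -1
```

drive_tool(rows=[0.001, 0, 0.05, 0, 0, -0.005, -1, 0.001, 0, 0.05, 0, 0, -0.005, -1, 0.002, 0, 0.043, 0, 0, -0.005, -1, 0, 0, 0, 0, 0, 0, -1])

```text
time_s: 3.08
tool_pos: [0.4507, -0.089, 0.2591]
tool_rot: [180.0, 0.4, 0.1]
force: [0.4, -0.2, 0.0]
grip_width: 0.0005
grasp_force: 0.0
```

Run:
```python
from plan import *
p,r,o=now(); print(p,o["tool_rot"],o["qpos"].round(1),o["force"])
a=np.radians(2.5); print("arc row: y",.14*np.sin(a)," x",.14*(1-np.cos(a)),"rz",-a)
c=read_camera("side"); cv2.imwrite("pics/side1.png",cv2.resize(c["color"][130:290,150:350],None,fx=3.5,fy=3.5,interpolation=cv2.INTER_CUBIC))
```

```text
[ 0.45068699 -0.08903312  0.25913056] [1.79975003e+02 4.17019404e-01 9.13267647e-02] [-29.3   2.4  38.2 120.1  -1.6  58.5 -80.2] [ 0.43792096 -0.20626098  0.04530013]
arc row: y 0.006106714231147041  x 0.00013324897853990826 rz -0.04363323129985824
```

View pics/side1.png

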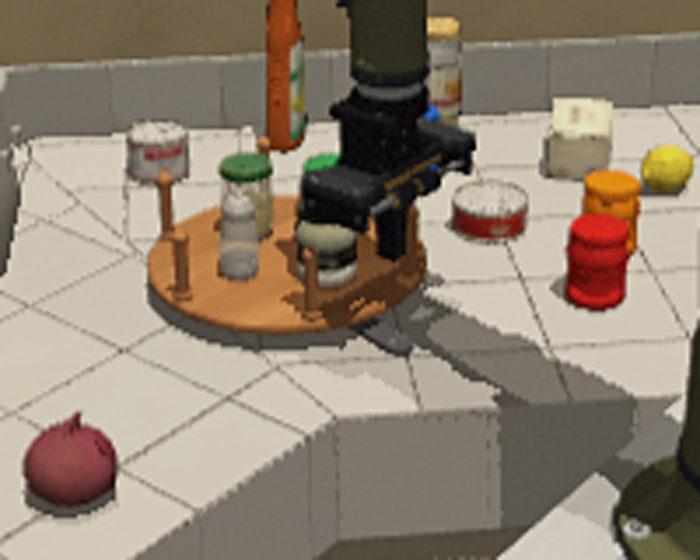

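The closed fingers stand at (393,240), between pegs, and the gripper body clears the jars. I'll start the arc.

drive_tool(rows=[0.0002, 0.0062, 0, 0, 0, -0.044, -1, 0.0002, 0.0062, 0, 0, 0, -0.044, -1, 0.0002, 0.0062, 0, 0, 0, -0.044, -1, 0.0002, 0.0062, 0, 0, 0, -0.044, -1, 0.0002, 0.0062, 0, 0, 0, -0.044, -1])

```text
time_s: 3.75
tool_pos: [0.4572, -0.1212, 0.2644]
tool_rot: [180.0, -0.3, 12.7]
force: [0.2, -0.1, -0.4]
grip_width: 0.0002
grasp_force: 0.0
```

drive_tool(rows=[0.0002, 0.0062, 0, 0, 0, -0.044, -1, 0.0002, 0.0062, 0, 0, 0, -0.044, -1, 0.0002, 0.0062, 0, 0, 0, -0.044, -1, 0.0002, 0.0062, 0, 0, 0, -0.044, -1, 0.0002, 0.0062, 0, 0, 0, -0.044, -1])

```text
time_s: 4.38
tool_pos: [0.4675, -0.15, 0.2643]
tool_rot: [180.0, -0.2, 25.3]
force: [0.4, 1.5, 1.2]
grip_width: 0.0004
grasp_force: 0.6
```

drive_tool(rows=[0.0002, 0.0062, 0, 0, 0, -0.044, -1, 0.0002, 0.0062, 0, 0, 0, -0.044, -1, 0.0002, 0.0062, 0, 0, 0, -0.044, -1, 0.0002, 0.0062, 0, 0, 0, -0.044, -1, 0.0002, 0.0062, 0, 0, 0, -0.044, -1])

```text
time_s: 5.0
tool_pos: [0.484, -0.1761, 0.2644]
tool_rot: [179.9, -0.2, 38.0]
force: [-1.2, 1.4, 0.5]
grip_width: 0.0003
grasp_force: 0.6
```

Run:
```python
from plan import *
p,r,o=now(); v=p[:2]-C; print(np.linalg.norm(v),np.degrees(np.arctan2(v[1],v[0])),p,o["tool_rot"],o["qpos"].round(1),o["force"],o["wrist_torque"])
```

```text
0.13811343713000154 -141.43684688029722 [ 0.48400613 -0.17609672  0.26435941] [179.93114477  -0.2098929   37.95261824] [-19.5  10.1  39.9 112.9  -7.7  59.3 -28.1] [-1.18807248  1.43182751  0.53445878] [0.17102978 0.19516724 0.02430219]
```

drive_tool(rows=[0.0001, 0.0062, 0, 0, 0, -0.044, -1, 0.0001, 0.0062, 0, 0, 0, -0.044, -1, 0.0001, 0.0062, 0, 0, 0, -0.044, -1, 0.0001, 0.0062, 0, 0, 0, -0.044, -1, 0.0001, 0.0062, 0, 0, 0, -0.044, -1])

```text
time_s: 5.62
tool_pos: [0.5056, -0.1981, 0.2644]
tool_rot: [179.9, -0.2, 50.6]
force: [-0.5, 2.3, 0.4]
grip_width: 0.0005
grasp_force: 0.7
```

drive_tool(rows=[0.0001, 0.0062, 0, 0, 0, -0.044, -1, 0.0001, 0.0062, 0, 0, 0, -0.044, -1, 0.0001, 0.0062, 0, 0, 0, -0.044, -1, 0.0001, 0.0062, 0, 0, 0, -0.044, -1, 0.0001, 0.0062, 0, 0, 0, -0.044, -1])

```text
time_s: 6.25
tool_pos: [0.5312, -0.2152, 0.2644]
tool_rot: [179.9, -0.2, 63.2]
force: [-1.3, 2.2, 0.3]
grip_width: 0.0006
grasp_force: 0.7
```

drive_tool(rows=[0.0001, 0.0062, 0, 0, 0, -0.044, -1, 0.0001, 0.0062, 0, 0, 0, -0.044, -1, 0.0001, 0.005, 0, 0, 0, -0.035, -1, 0.0001, 0.004, 0, 0, 0, -0.027, -1, 0.0001, 0.002, 0, 0, 0, -0.014, -1])

```text
time_s: 6.88
tool_pos: [0.5519, -0.2252, 0.2624]
tool_rot: [179.9, -0.0, 72.4]
force: [-0.4, 0.0, 1.1]
grip_width: 0.0004
grasp_force: 0.7
```

Run:
```python
from plan import *
p,r,o=now(); v=p[:2]-C; print(np.linalg.norm(v),np.degrees(np.arctan2(v[1],v[0])),p,o["tool_rot"],o["qpos"].round(1),o["force"])
im=[]
c=read_camera("top");im.append(cv2.resize(c["color"][115:240,195:315],None,fx=3.2,fy=3.2,interpolation=cv2.INTER_CUBIC))
c=read_camera("side"); s=cv2.resize(c["color"][140:260,180:300],(400,400),interpolation=cv2.INTER_CUBIC); cv2.imwrite("pics/two.png",np.hstack([im[0],s if s.shape[0]==im[0].shape[0] else cv2.resize(s,(400,im[0].shape[0]))]))
```

```text
0.14103937458895272 -106.52637794582128 [ 0.5518804  -0.22521288  0.26244709] [ 1.79948816e+02 -1.31834598e-02  7.24189623e+01] [ -8.9  20.3  34.2 101.6 -12.8  61.9  12.2] [-0.36325155  0.03873271  1.07758113]
```

View pics/two.png

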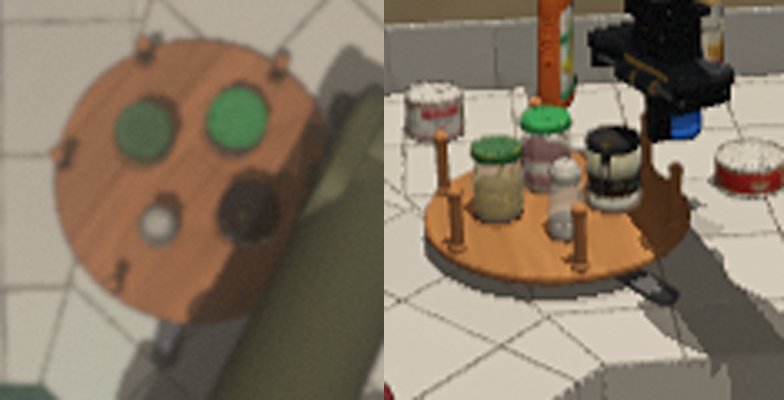

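Everything is upright. In the top view the shaker is at (158,222) and pegs at (146,44), (281,60) and (58,153). I'll compute the remaining angle.

```bash
cat >> meas.py <<'E'
def track(c,fx,sh,pegs,C=np.array([.592,-.090])):
    P=lambda x,y,z: ray(c,(x+.5)/fx+195-.5,(y+.5)/fx+115-.5,z)[:2]
    for n,z,L in(("shaker",.118,[sh]),("peg",.109,pegs)):
        for q in L:
            v=P(*q,z)-C; print(n,np.linalg.norm(v).round(4),np.degrees(np.arctan2(v[1],v[0])).round(1))
E
python3 - <<'E'
from meas import *
c=read_camera("top"); track(c,3.2,(158,222),[(145,43),(281,60),(58,153)])
E
```

```text
shaker 0.063 142.6
peg 0.1356 20.7
peg 0.1369 -38.4
peg 0.1364 81.5
```

drive_tool(rows=[0.0002, 0.003, 0, 0, 0, -0.022, -1, 0.0002, 0.005, 0, 0, 0, -0.036, -1, 0.0002, 0.0062, 0, 0, 0, -0.044, -1, 0.0002, 0.0062, 0, 0, 0, -0.044, -1, 0.0002, 0.0062, 0, 0, 0, -0.044, -1])

```text
time_s: 7.65
tool_pos: [0.5779, -0.2306, 0.2617]
tool_rot: [-180.0, 0.0, 83.4]
force: [-1.5, -0.1, 0.7]
grip_width: 0.0004
grasp_force: 0.7
```

drive_tool(rows=[0.0002, 0.0062, 0, 0, 0, -0.044, -1, 0.0002, 0.0062, 0, 0, 0, -0.044, -1, 0.0002, 0.0062, 0, 0, 0, -0.044, -1, 0.0002, 0.005, 0, 0, 0, -0.036, -1, 0.0001, 0.003, 0, 0, 0, -0.022, -1])

```text
time_s: 8.28
tool_pos: [0.6044, -0.2307, 0.2616]
tool_rot: [-180.0, 0.0, 94.2]
force: [-1.3, 0.0, 1.1]
grip_width: 0.0005
grasp_force: 0.7
```

drive_tool(rows=[0, 0.0015, 0, 0, 0, -0.01, -1, 0, 0, 0, 0, 0, 0, -1, 0, 0, 0, 0, 0, 0, -1])

```text
time_s: 8.65
tool_pos: [0.6056, -0.2306, 0.2618]
tool_rot: [180.0, 0.0, 94.7]
force: [0.0, -0.5, 1.1]
grip_width: 0.0004
grasp_force: 0.1
```

Run:
```python
from plan import *
p,r,o=now(); v=p[:2]-C; print(np.linalg.norm(v),np.degrees(np.arctan2(v[1],v[0])),p,o["tool_rot"],o["force"])
im=[]
c=read_camera("top");cv2.imwrite("pics/t2.png",cv2.resize(c["color"][115:240,195:315],None,fx=4.8,fy=4.8,interpolation=cv2.INTER_CUBIC))
```

```text
0.14120907290348098 -84.46591084697093 [ 0.60561792 -0.2305509   0.26176237] [1.79978596e+02 2.77929831e-04 9.46900965e+01] [ 0.03609571 -0.5170122   1.07282474]
```

View pics/t2.png

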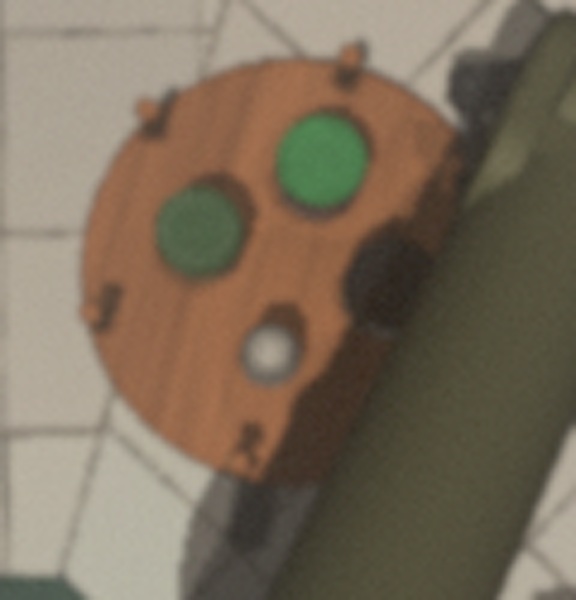

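Shaker at (270,351), pegs at (351,54), (147,108) and (91,312), tongue end at (248,545).

Run:
```python
from meas import *
c=read_camera("top"); track(c,4.8,(270,351),[(351,54),(147,108),(91,312)])
P=lambda x,y,z: ray(c,(x+.5)/4.8+195-.5,(y+.5)/4.8+115-.5,z)[:2]
s=P(270,351,.118); v=s-np.array([.594,-.089]); print("with board centre",np.degrees(np.arctan2(v[1],v[0])))
```

```text
shaker 0.0643 164.3
peg 0.1379 -16.6
peg 0.1372 43.6
peg 0.1374 104.2
with board centre 165.63351778709918
```

drive_tool(rows=[0.0001, 0.002, 0, 0, 0, -0.014, -1, 0.0001, 0.003, 0, 0, 0, -0.021, -1, 0.0001, 0.003, 0, 0, 0, -0.021, -1, 0.0001, 0.002, 0, 0, 0, -0.014, -1, 0, 0, 0, 0, 0, 0, -1])

```text
time_s: 9.38
tool_pos: [0.6158, -0.229, 0.2618]
tool_rot: [180.0, 0.0, 98.7]
force: [0.5, -1.0, 0.5]
grip_width: 0.0004
grasp_force: 0.1
```

drive_tool(rows=[0, 0, 0, 0, 0, 0, -1, 0, -0.006, 0, 0, 0, 0, -1, 0, -0.01, 0, 0, 0, 0, -1, 0, 0, -0.03, 0, 0, 0, -1, 0, 0, -0.04, 0, 0, 0, -1])

```text
time_s: 10.0
tool_pos: [0.5984, -0.2316, 0.3314]
tool_rot: [-179.9, -0.1, 98.7]
force: [-0.6, 0.2, -0.3]
grip_width: 0.0005
grasp_force: 0.0
```

drive_tool(rows=[-0.02, -0.01, -0.05, 0, 0, 0, -1, -0.05, -0.02, -0.02, 0, 0, 0, -1, -0.05, -0.02, 0, 0, 0, 0, -1, -0.05, -0.02, 0, 0, 0, 0, -1, 0, 0, 0, 0, 0, 0, -1])

```text
time_s: 10.62
tool_pos: [0.5516, -0.4161, 0.4018]
tool_rot: [-179.8, 0.2, 98.1]
force: [-1.0, 0.3, 0.4]
grip_width: 0.0002
grasp_force: 0.0
```

Run:
```python
from plan import *
p,r,o=now(); print(p,o["tool_rot"],o["qpos"].round(0))
c=read_camera("top");cv2.imwrite("pics/t3.png",cv2.resize(c["color"][115:240,195:315],None,fx=4.8,fy=4.8,interpolation=cv2.INTER_CUBIC))
```

```text
[ 0.55161883 -0.41607778  0.40184669] [-179.83977099    0.18204545   98.13117542] [ 11.  26.  34.  78. -14.  80.  52.]
```

View pics/t3.png

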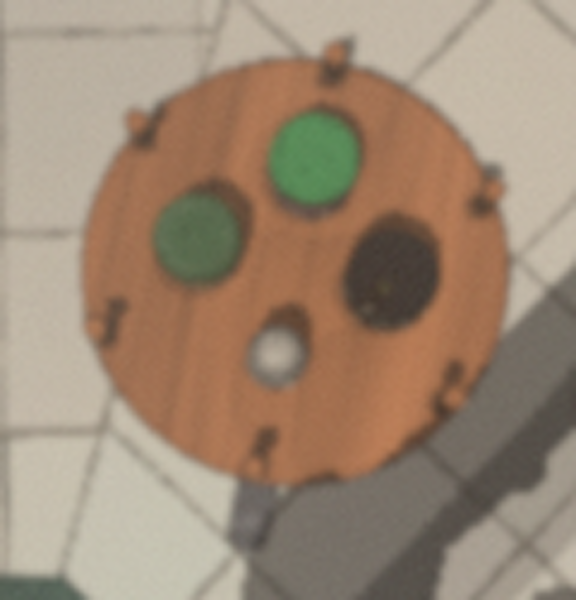

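Shaker at (277,354), pegs at (336,46), (494,187), (451,398), (254,467), (97,327) and (135,122), tongue tip at (248,547). The hand is clear of the table.

Run:
```python
from meas import *
c=read_camera("top"); pegs=[(336,46),(494,187),(451,398),(254,467),(97,327),(135,122)]
P=lambda x,y,z: ray(c,(x+.5)/4.8+195-.5,(y+.5)/4.8+115-.5,z)[:2]
Cp=np.mean([P(*p,.109) for p in pegs],0); print(Cp)
im=c["color"]; hsv=cv2.cvtColor(im,cv2.COLOR_BGR2HSV)
m=((hsv[...,1]<90)&(hsv[...,2]>85)).astype(np.uint8); r=np.zeros_like(m); r[180:198,243:263]=1; m&=r
M=cv2.moments(m,True); u,v=M["m10"]/M["m00"],M["m01"]/M["m00"]; print("dome px",u,v,M["m00"])
s=ray(c,u,v,.112)[:2]
a=lambda v:np.degrees(np.arctan2(v[1],v[0]))
for C in (Cp,np.array([.592,-.090])):
  track(c,4.8,(277,354),pegs,C); print("auto",np.linalg.norm(s-C),a(s-C)); t=np.array([.4188,-.0550]); print("tongue",a(t-C),a(P(248,547,.008)-C))
# tongue midpoints by row from the first clean picture
g=cv2.imread("top0.png").max(2)
pts=np.array([ray(c,np.average(np.arange(242,254),weights=np.clip(160-g[y,242:254].astype(float),0,60)),y,.008)[:2] for y in range(219,227)])
f=np.polyfit(pts[:,0],pts[:,1],1);print("tongue slope dir",a(-np.array([1,f[0]])),"mean",pts.mean(0),a(pts.mean(0)-Cp))
```

```text
[ 0.59140902 -0.08965003]
dome px 252.34814814814814 188.7925925925926 135.0
shaker 0.0646 168.8
peg 0.1415 -12.2
peg 0.138 -71.7
peg 0.1367 -133.3
peg 0.1388 167.9
peg 0.1361 108.4
peg 0.1368 48.4
auto 0.06560063610995319 168.97125370385967
tongue 168.64914577885102 169.11453695072714
shaker 0.0653 168.6
peg 0.1408 -12.2
peg 0.1374 -71.9
peg 0.1369 -133.6
peg 0.1395 167.8
peg 0.1366 108.6
peg 0.1367 48.7
auto 0.06624805383387555 168.7719471938512
tongue 168.57560330187428 169.04684577999643
tongue slope dir 165.2291552542826 mean [ 0.41949814 -0.05549562] 168.76307821751394
```

Shaker at 168.8–169.0°, tongue at 168.7–169.1°, so they line up to within half a degree. I'm handing in.

```bash
python3 -c "
from cell import *; print(sign_off())"
```

```text
the job is handed in; nothing more can be done
None
```

I turned the turntable by one peg until the salt shaker stood at the front, in line with the tongue to within about 0.5° as measured from the top camera; the containers were still upright, the hand was clear of everything, and I handed the job in about 11 s into the 58 s limit.

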